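Push the insole press bed home and press its green start button

ROBOT

A 6-joint arm with a two-finger parallel gripper is mounted at the origin on the work surface. World frame = base frame: x ahead of the robot, y to its left, z up, the work surface at z = 0. Lengths are in m, angles in rad, forces in N, time in s.
With the tool pointing down it reaches from about 0.25 to 0.775 m from the base axis. Payload 4 kg.
Tool frame: the origin (TCP) lies midway between the tips of the shut fingers; the grasp point (between the pads) lies 19 mm behind it; z points along the fingers, y is the line along which they close (so a half turn about z gives the same grasp; the last joint's range is limited). The gripper opens to 94 mm and grips with 3 to 60 N. Pads are 16 mm wide; open, the fingers measure 119 mm over their backs; the gripper's body (75 mm by 177 mm) begins 78 mm behind the grasp point.
Start: joints at [1.109, 0.087, 1.371, -0, 1.684, -0.103], TCP at [0.193, 0.515, 0.206] pointing down, gripper open.
Joint ranges: [-3.1, 3.1], [-0.76, 2.03], [0.27, 2.55], [-1.08, 4.22], [0.17, 2.65], [-2.57, 2.57]. Speed limits (rad/s): [2.79, 2.79, 3.14, 3.14, 3.14, 3.14].

INTERFACE

Orientations are given as [roll, pitch, yaw] about the fixed x, y, z axes, in that order (R = Rz(yaw) Ry(pitch) Rx(roll)).
In Python, from bench import get_obs, snapshot, close_job gives the robot as it stands. The module is installed in compiled form; this text tells all that it offers.
- The arm moves only by the tool drive_tool, never from a script. Its argument "commands" is a list of rows, each a list of 6 numbers: the shift along the tool's x, y, z in units of 0.04 m (1.0 is 0.04 m), then the turn, a rotation vector about the tool's x, y, z in units of 0.1 rad (1.0 is 0.1 rad). In form: [[dx, dy, dz, wx, wy, wz], ...]. A call has 1 to 20 rows; each row shifts and turns the commanded pose from where the row before left it, along the tool's axes as they then stand; what a row does not reach is not made up. A row lasts 1/8 s, in which the tool goes at most 62.5 mm and 10.7 degrees, less where a joint would pass 70% of its speed; a pose out of reach is approached as far as the arm can. A call with a number of a shift or a turn outside -1 to 1 is refused whole. A call with a gripper value outside its range is refused whole. "gripper" is the closure, from 0 (fully open) to 1 (shut), set as the call begins (left out, the last holds). The fingers move at their own pace and stop on an object; the grip force is fixed at half the most. Time passes only in rows, so rows that do not move let the fingers close. It gives the time, the measured TCP pose, the force, the opening and the grip force at its end, in the units of the state.
- get_obs(): the state, without advancing time (a new reading comes with each control period).
- snapshot(name): name is "scene" or "top" or "wrist"; returns a dict with "image" (384x512x3 uint8, blue, green, red), "range_z" (384x512 float32, m along the optical axis (not along the pixel's ray), 0 where there is no reading), "fx", "fy", "cx", "cy" (pixels), "k1" (the pictures are not rectified: a ray, as slopes to the right and down, at radius r is drawn at 1 + k1 r^2 times it, then the intrinsics apply), "rvec" (rotation vector, rad) and "tvec" (3), from world to camera coordinates, as OpenCV has them. Camera axes: x right, y down, z forward; pixel columns grow to the right and rows downward; lengths in m; the calibration is good to about 2 mm. A picture is of the moment at which its call begins.
- close_job(): hands the job in; it is judged then, once.
The state is a dict: "time": time; "joint_positions": joint angles; "qvel": joint speeds; "joint_torque": joint torques, N m; "tool_pos": TCP position; "ee_rot": TCP orientation; "wrist_force": force on the tool from outside, world axes, zero at the start; "wrist_torque": the same for the moment, N m; "width": finger opening in m; "finger_force": force on a finger pad.
Only numpy, scipy, OpenCV 4.12 (cv2) and the standard library are available. Lean on these libraries where they do the work, as an engineer would, in place of code of your own. Each camera call takes 0.05 s, during which the arm holds its last target. There are 200 camera calls.

TASK

Start the insole press: gently push its loaded slide-out bed fully home against the stop, then lightly press the green start button with the fingertips, all the way in, let it spring back and withdraw. Nothing needs gripping or lifting: leave the red and blue buttons, the pressure knob, the main switch, both insoles, the lasts, the hammer and the can alone.

Things in the scene. Friction and masses are not known exactly. Their poses are not given: they have to be found in the camera images.
- bed (a joint): Slide-out bed of the press, m: 0 = fully home against its stop, grows as the bed comes out of the press towards the robot (at most 0.13). It starts 0.065 to 0.105 out. It slides with about 2.5 N of friction plus 8 N per m/s and stays where it is left; push it slowly, about 0.05 m/s: above about 0.3 m/s it slams and the insoles slide.
- press: Blue steel press casing, fixed to the bench, 460 mm wide, 360 mm deep; origin under the middle of its front face, x axis into the press, y axis along the front to the left. 150 mm high at its front edge, where the grey control strip runs; the cover rises to 162 mm from 93 mm behind the edge. The bed slides in and out of the mouth in its front, along x.
- bed_handle (a point): Middle of the bed's dark round bar handle, on the bar's axis, 72 mm above the bench. The bar is 14 mm thick, 110 mm long and level; the point's x axis points into the press (the way to push), y along the bar, z up. The bar's axis stands 30 mm in front of the bed's aluminium front plate (328 mm wide, from 27 to 97 mm above the bench) and, with the bed home, 43 mm in front of the casing.
- start_top (a point): Centre of the top face of the green start button (30 mm across, level, facing up, 168 mm above the bench, pressed straight down) on the control strip, 43 mm behind the casing's front edge. It stands 6 mm above its steel bezel (46 mm across, 12 mm high). The green, red and blue buttons stand in a row along y, 70 mm between centres, in an order that changes.
- start (a joint): Travel of the green button, m: 0 = up, 0.006 = all the way in (flush with its bezel). Spring: starts to move at 1.5 N, all the way in at about 5 N, springs back when let go.
- start_base: Steel bezel of the green button, with the button in it; origin on the control strip, 150 mm above the bench. More than 25 N breaks the switch.
- stop_top (a point): Centre of the top face of the red stop button, same size and height as the green one. Leave alone.
- stop (a joint): Travel of the red stop button, m, 0 = up. Must not be pressed.
- reset_top (a point): Centre of the top face of the blue reset button, same size and height as the green one. Leave alone.
- reset (a joint): Travel of the blue reset button, m, 0 = up. Must not be pressed.
- main_switch_grip (a point): Red rotary main switch on a yellow square plate (62 mm) at the right end of the control strip; point on its axis, 190 mm above the bench, the bar grip reaches 197 mm. Leave alone.
- main_switch (a joint): Angle of the main switch, rad, 0 = as set. Must not be turned.
- regulator_base: Foot of the black round pressure knob, 30 mm across, on the control strip between the buttons and the round pressure gauge at the left end; origin 150 mm above the bench, the knob reaches 178 mm. Leave alone.
- regulator (a joint): Angle of the pressure knob, rad, 0 = as set. Must not be turned.
- insole_left: Left insole, cork with brown leather cover, 247 x 85 x 13 mm, lying loose on the bed, toe into the press; x axis heel to toe, origin at the middle of its underside. Leave it untouched; it rides in with the bed.
- insole_right: Right insole, as the left one.
- insole_left_heel (a point): Point under the left insole's heel, 100 mm behind the insole's origin.
- seat_left (a point): Place of the left insole's heel point on the bed's upper face when the insole lies in the middle of its half; moves with the bed, x axis into the press. The heel point starts within 30 mm of it.
- insole_right_heel (a point): Point under the right insole's heel, 100 mm behind the insole's origin.
- seat_right (a point): Place of the right insole's heel point on the bed's upper face when the insole lies in the middle of its half; moves with the bed, x axis into the press. The heel point starts within 30 mm of it.
- last_left: Wooden shoe last, 250 x 82 x 130 mm, standing on the bench on the left; origin in the middle of its underside, x axis to the toe. Leave alone.
- last_right: Wooden shoe last, the pair of the other. Leave alone.
- hammer: Hammer, 260 mm long, lying on the bench on the right; x axis along the handle to the head. Leave alone.
- can: Closed can, 80 mm across, 105 mm high, standing on the bench on the right; origin in the middle of its underside. Leave alone.

How it is judged:
By the outcome, as a careful person would: the job done as asked, in the order asked, and still so for the second after the job is handed in, with the robot touching nothing.
It also fails if it takes over 51 s, if anything falls off the work surface, if the arm or the gripper's body presses on something with over 40 N, if the wrist force passes 120 N, or if a joint passes its speed limit or range.

## Working session

There is one attempt and no reset: what is moved stays moved. The work goes in short steps, Python scripts to look and compute and a tool call to move; the robot and the scene stay as the last step left them, time stands still between calls to the robot, and variables do not carry over. Pictures are saved under pics/ and viewed, at most 10 in all, crops included, and the job is handed in when it is done.

Besides the shell and the picture viewer there is one more tool, called after ">>>" as name(argument=value, ...), one argument or row to a line, values as JSON. drive_tool: Moves the arm, as the interface text tells. Its arguments: {"type":"object","properties":{"commands":{"type":"array"},"gripper":{"type":"number"}},"required":["commands"]}

```bash
mkdir -p pics
cat > h.py <<'E'
import numpy as np, cv2
from bench import get_obs, snapshot, close_job
def ray(s,u,v):
    x,y=(u-s['cx'])/s['fx'],(v-s['cy'])/s['fy']
    K=np.eye(3); d=cv2.undistortPoints(np.array([[[x,y]]],float),K,np.array([s['k1'],0,0,0.]))[0,0]
    R=cv2.Rodrigues(np.array(s['rvec'],float))[0]; t=np.array(s['tvec'],float).ravel()
    return -R.T@t, R.T@np.array([d[0],d[1],1.])
def onz(s,u,v,z):
    c,d=ray(s,u,v); return c+d*(z-c[2])/d[2]
E
python3 - <<'E'
from h import *
import pickle
S={n:snapshot(n) for n in("scene","top")}
pickle.dump(S,open('s.pkl','wb'))
for n in S: cv2.imwrite(f'pics/{n}0.png',S[n]['image'])
o=get_obs(); print(o)
E
```

```text
{'time': 0.1, 'joint_positions': array([ 1.10891553e+00,  8.78558307e-02,  1.37210919e+00,  8.68911988e-06,
        1.68358810e+00, -1.03131839e-01]), 'qvel': array([ 1.17373458e-04, -1.90747153e-03, -2.59964343e-03, -8.63147349e-04,
       -5.64531737e-05,  1.23895856e-03]), 'joint_torque': array([ 2.62489317e-03, -3.41253090e+01, -3.03300476e+01,  7.20177172e-02,
        3.04081512e-02, -7.69633539e-05]), 'tool_pos': array([0.19290216, 0.51453172, 0.20443195]), 'ee_rot': array([-3.13964349e+00, -2.10418357e-04,  2.78284446e+00]), 'wrist_force': array([ 0.42999274, -0.25588524,  0.15651054]), 'wrist_torque': array([-0.06535742,  0.02171146, -0.03976908]), 'finger_force': 0.0, 'width': 0.0940206929911041}
```

View pics/top0.png

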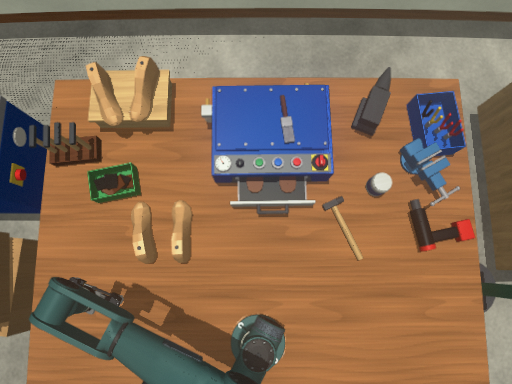

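View pics/scene0.png

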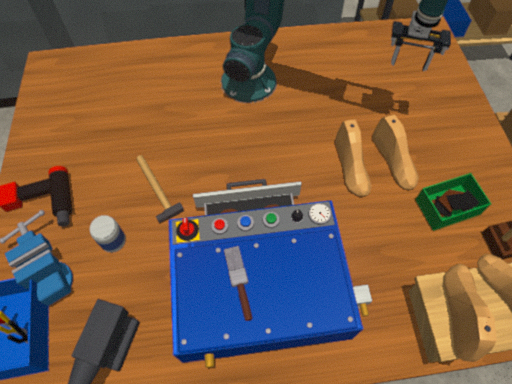

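The top view shows the press ahead of the robot, with green at (260,162), blue at (278,162), red at (297,162), the knob at (241,162), the front plate at row ~203 and the handle at about (272,211). The scene view agrees: red at (219,225), blue at (245,222), green at (271,219), handle at (246,184).

Run:
```python
from h import *
import pickle
S=pickle.load(open('s.pkl','rb'))
box={'top':{'g':(250,152,270,172),'b':(270,153,287,171),'r':(288,153,306,171)},'scene':{'g':(261,209,281,229),'b':(236,213,255,231),'r':(209,215,229,235)}}
for n in S:
    s=S[n]; hsv=cv2.cvtColor(s['image'],cv2.COLOR_BGR2HSV)
    for k,(x0,y0,x1,y1) in box[n].items():
        h,sa,v=cv2.split(hsv[y0:y1,x0:x1]); h=h.astype(int)
        c={'g':abs(h-70)<25,'b':abs(h-112)<14,'r':(h<10)|(h>170)}[k]&(sa>110)
        m=cv2.moments(c.astype(np.uint8),True); u,w=m['m10']/m['m00']+x0,m['m01']/m['m00']+y0
        print(n,k,m['m00'],round(u,1),round(w,1),onz(s,u,w,.168).round(4))
s=S['top']
# vertical profile through bar and plate
print(s['image'][196:222,262].tolist())
for c in [(258,211),(287,211),(272,211)]: print('bar',onz(s,*c,.079).round(4))
for c in [(231,203),(314,203)]: print('plate top',onz(s,*c,.097).round(4))
for c in [(213,178),(331,178)]: print('casing',onz(s,*c,.150).round(4))
cv2.imwrite('pics/crop.png',cv2.resize(s['image'][145:225,200:345],None,fx=5,fy=5,interpolation=cv2.INTER_CUBIC))
```

```text
scene g 74.0 270.8 217.8 [ 0.671  -0.0068  0.168 ]
scene b 85.0 245.1 220.7 [ 0.6711 -0.0763  0.168 ]
scene r 94.0 219.1 224.0 [ 0.6724 -0.1465  0.168 ]
top g 37.0 259.0 162.0 [ 0.6682 -0.0071  0.168 ]
top b 59.0 277.9 159.2 [ 0.6786 -0.0775  0.168 ]
top r 48.0 296.5 161.4 [ 0.6701 -0.1464  0.168 ]
[[93, 97, 98], [93, 97, 98], [94, 98, 100], [93, 98, 100], [95, 101, 103], [196, 210, 207], [231, 238, 236], [169, 178, 176], [91, 98, 101], [86, 93, 97], [64, 80, 100], [50, 74, 104], [49, 73, 104], [62, 98, 144], [67, 91, 122], [76, 83, 92], [81, 83, 89], [69, 73, 81], [52, 70, 95], [49, 73, 106], [45, 69, 99], [61, 98, 147], [66, 109, 161], [69, 115, 170], [73, 120, 179], [73, 120, 179]]
bar [ 0.497  -0.0032  0.079 ]
bar [ 0.4966 -0.1151  0.079 ]
bar [ 0.4968 -0.0572  0.079 ]
plate top [0.5257 0.1001 0.097 ]
plate top [ 0.5246 -0.2177  0.097 ]
casing [0.6119 0.1649 0.15  ]
casing [ 0.6106 -0.2762  0.15  ]
```

View pics/crop.png

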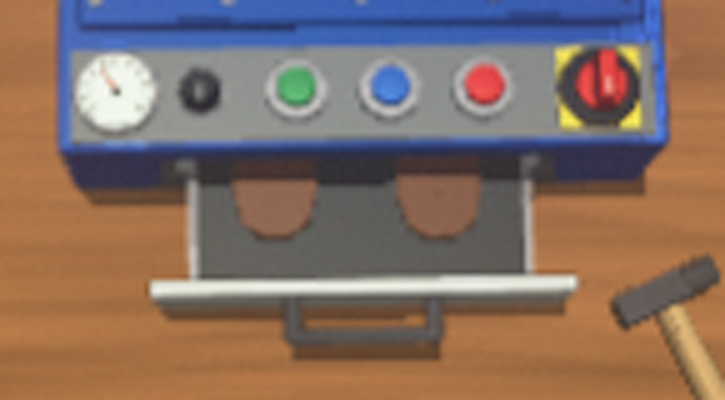

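Estimates: green at (0.670, -0.007), handle at about (0.497, -0.058), home handle at about x 0.584. Next I shut the fingers, align the tool and move in front of the handle at a safe height.

>>> drive_tool(
  commands=[
    [0,0,-0.25,0,0,-0.9],
    [0,0,-0.25,0,0,-0.9],
    [0,0,-0.25,0,0,-0.9],
    [0,0,-0.25,0,0,-0.9],
    [-0.38,-0.9,0,0,0,0],
    [-0.38,-0.9,0,0,0,0],
    [-0.38,-0.9,0,0,0,0],
    [-0.38,-0.9,0,0,0,0],
    [-0.38,-0.9,0,0,0,0],
    [-0.38,-0.9,0,0,0,0],
    [-0.38,-0.9,0,0,0,0],
    [-0.38,-0.9,0,0,0,0],
    [-0.38,-0.9,0,0,0,0],
    [-0.38,-0.9,0,0,0,0],
    [-0.38,-0.9,0,0,0,0],
    [-0.38,-0.9,0,0,0,0],
    [-0.38,-0.9,0,0,0,0],
    [-0.38,-0.9,0,0,0,0],
    [-0.38,-0.9,0,0,0,0],
    [-0.38,-0.8,0,0,0,0],
  ],
  gripper=1,
)

```text
time: 2.6
tool_pos: [0.4371, -0.058, 0.245]
ee_rot: [3.141, -0.001, -3.141]
wrist_force: [0.1, -0.2, -0.2]
width: 0.0004
finger_force: 0.0
```

Run:
```python
from h import *
import pickle
s=snapshot('wrist'); pickle.dump(s,open('w.pkl','wb'))
cv2.imwrite('pics/w1.png',s['image'])
```

```text
(no output)
```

View pics/w1.png

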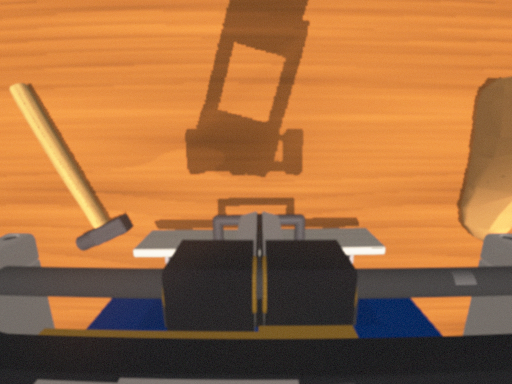

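The wrist view shows the handle bar at row ~218, columns 215 to 304. The fingers are just in front of it, centred at about column 260.

Run:
```python
from h import *
import pickle
s=pickle.load(open('w.pkl','rb'))
for c in [(215,217),(304,217),(228,215),(228,221)]: print(c,onz(s,*c,.072).round(4))
print(ray(s,260,217)[0], s['image'][208:230,228].tolist())
```

```text
(215, 217) [ 0.49   -0.1173  0.072 ]
(304, 217) [0.49   0.0014 0.072 ]
(228, 215) [ 0.4872 -0.0999  0.072 ]
(228, 221) [ 0.4956 -0.1001  0.072 ]
[ 0.36973986 -0.0584772   0.42382367] [[66, 138, 228], [66, 141, 230], [72, 145, 233], [71, 150, 235], [70, 148, 234], [67, 139, 227], [63, 117, 193], [70, 95, 144], [68, 77, 101], [81, 85, 101], [91, 96, 109], [99, 100, 115], [109, 111, 126], [112, 112, 125], [102, 105, 119], [96, 100, 114], [85, 91, 115], [70, 91, 129], [56, 92, 146], [53, 103, 169], [66, 122, 195], [84, 125, 185]]
```

>>> drive_tool(
  commands=[
    [0,0,0.6,0,0,0],
    [0,0,0.6,0,0,0],
    [0,0,0.6,0,0,0],
    [0,0,0.6,0,0,0],
    [0,0,0.6,0,0,0],
    [0,0,0.6,0,0,0],
    [0,0,0.6,0,0,0],
    [0,0,0.4,0,0,0],
    [0,0,0,0,0,0],
  ],
)

```text
time: 3.78
tool_pos: [0.4358, -0.0562, 0.0601]
ee_rot: [3.141, -0.003, -3.14]
wrist_force: [-0.6, 0.2, 0.2]
width: 0.0004
finger_force: 0.0
```

>>> drive_tool(
  commands=[
    [-0.25,0,0,0,0,0],
    [-0.25,0,0,0,0,0],
    [-0.2,0,0,0,0,0],
    [-0.15,0,0,0,0,0],
    [-0.15,0,0,0,0,0],
    [-0.15,0,0,0,0,0],
    [-0.15,0,0,0,0,0],
    [-0.15,0,0,0,0,0],
    [-0.15,0,0,0,0,0],
    [-0.15,0,0,0,0,0],
    [-0.15,0,0,0,0,0],
    [-0.15,0,0,0,0,0],
    [-0.15,0,0,0,0,0],
  ],
)

```text
time: 5.4
tool_pos: [0.5253, -0.0563, 0.0613]
ee_rot: [3.141, -0.0, -3.14]
wrist_force: [-3.0, 2.2, 0.9]
width: 0.0004
finger_force: 1.4
```

>>> drive_tool(
  commands=[
    [-0.15,0,0,0,0,0],
    [-0.15,0,0,0,0,0],
    [-0.15,0,0,0,0,0],
    [-0.15,0,0,0,0,0],
    [-0.15,0,0,0,0,0],
    [-0.1,0,0,0,0,0],
  ],
)

```text
time: 6.15
tool_pos: [0.5595, -0.0567, 0.0614]
ee_rot: [-3.141, 0.0, -3.14]
wrist_force: [-3.4, 2.5, 0.5]
width: 0.0004
finger_force: 1.4
```

>>> drive_tool(
  commands=[
    [-0.08,0,0,0,0,0],
    [-0.08,0,0,0,0,0],
    [-0.06,0,0,0,0,0],
  ],
)

```text
time: 6.52
tool_pos: [0.5669, -0.0566, 0.0614]
ee_rot: [-3.142, -0.003, -3.14]
wrist_force: [-8.6, 1.6, 2.7]
width: 0.0005
finger_force: 4.0
```

>>> drive_tool(
  commands=[
    [-0.04,0,0,0,0,0],
    [-0.04,0,0,0,0,0],
    [0,0,0,0,0,0],
    [0,0,0,0,0,0],
  ],
)

```text
time: 7.02
tool_pos: [0.5669, -0.0566, 0.0614]
ee_rot: [3.142, -0.01, -3.14]
wrist_force: [-12.2, 1.4, 6.9]
width: 0.0007
finger_force: 6.5
```

The bed is against the stop: no further motion, and the force rose to 12 N. I back off, rise and verify from above.

>>> drive_tool(
  commands=[
    [0.15,0,0,0,0,0],
    [0.3,0,0,0,0,0],
    [0.5,0,0,0,0,0],
    [0.6,0,0,0,0,0],
    [0.5,0,0,0,0,0],
    [0,0,-0.6,0,0,0],
    [0,0,-0.7,0,0,0],
    [0,0,-0.7,0,0,0],
    [0,0,-0.7,0,0,0],
    [0,0,-0.7,0,0,0],
    [0,0,-0.7,0,0,0],
    [0,0,-0.6,0,0,0],
    [0,0,0,0,0,0],
  ],
)

```text
time: 8.65
tool_pos: [0.4903, -0.0573, 0.2522]
ee_rot: [-3.14, 0.007, -3.141]
wrist_force: [-0.1, 0.4, -0.0]
width: 0.0007
finger_force: 0.0
```

Run:
```python
from h import *
import pickle
s=snapshot('top'); w=snapshot('scene'); pickle.dump((s,w),open('t2.pkl','wb'))
a=cv2.resize(s['image'][140:220,195:350],None,fx=4,fy=4); b=cv2.resize(w['image'][165:245,160:340],None,fx=3.4444,fy=3.4444)
cv2.imwrite('pics/c2.png',np.vstack([a,cv2.resize(b,(a.shape[1],270))]))
```

```text
(no output)
```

View pics/c2.png

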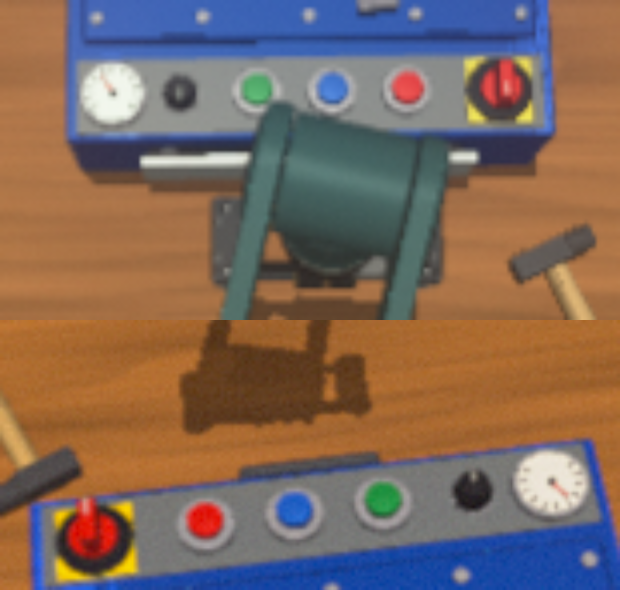

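The bed is home: the plate sits against the casing and the insoles are inside. Next I go above the green button at (0.669, -0.007).

>>> drive_tool(
  commands=[
    [-0.4,0.12,0,0,0,0],
    [-0.6,0.17,0,0,0,0],
    [-0.7,0.19,0,0,0,0],
    [-0.7,0.19,0,0,0,0],
    [-0.7,0.19,0,0,0,0],
    [-0.6,0.17,0,0,0,0],
    [-0.5,0.13,0,0,0,0],
    [-0.27,0.09,0,0,0,0],
    [0,0,0.4,0,0,0],
    [0,0,0.4,0,0,0],
    [0,0,0.4,0,0,0],
    [0,0,0,0,0,0],
    [0,0,0,0,0,0],
  ],
)

```text
time: 10.38
tool_pos: [0.6677, -0.0066, 0.2019]
ee_rot: [3.142, 0.001, -3.141]
wrist_force: [0.2, -0.2, 0.3]
width: 0.0005
finger_force: 0.0
```

Run:
```python
from h import *
o=get_obs(); print(o['tool_pos'],o['ee_rot'])
s=snapshot('scene'); w=snapshot('wrist')
b=cv2.resize(s['image'][150:250,180:320],None,fx=4,fy=4)
cv2.imwrite('pics/c3.png',np.hstack([b,w['image'][::2,::2] if 0 else cv2.resize(w['image'][150:350,200:320],(240,400))]))
```

```text
[ 0.66767456 -0.00660357  0.20194371] [ 3.14158342e+00  6.65878849e-04 -3.14063209e+00]
```

View pics/c3.png

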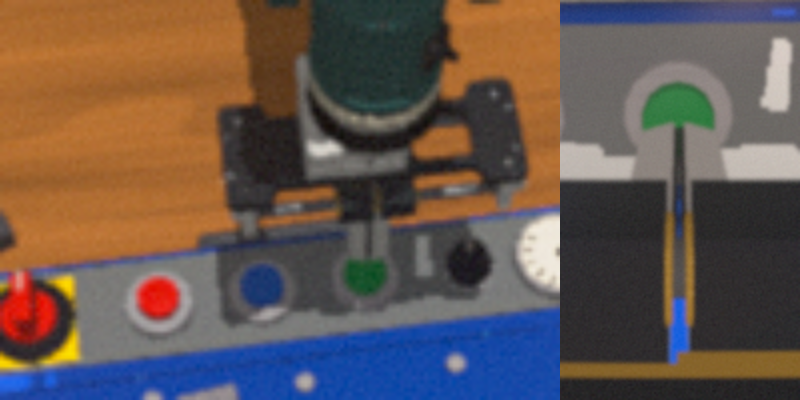

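The fingertips sit over the green button, laterally centred in both views. Descending with small steps near contact.

>>> drive_tool(
  commands=[
    [-0.04,0,0.25,0,0,0],
    [0,0,0.25,0,0,0],
    [0,0,0.2,0,0,0],
    [0,0,0.1,0,0,0],
    [0,0,0.05,0,0,0],
    [0,0,0.05,0,0,0],
    [0,0,0,0,0,0],
  ],
)

```text
time: 11.35
tool_pos: [0.6691, -0.0064, 0.1665]
ee_rot: [3.142, 0.0, -3.14]
wrist_force: [-2.1, -0.5, 4.6]
width: 0.0005
finger_force: 2.4
```

>>> drive_tool(
  commands=[
    [0,0,0.04,0,0,0],
    [0,0,0.04,0,0,0],
    [0,0,0,0,0,0],
  ],
)

```text
time: 11.72
tool_pos: [0.6692, -0.0064, 0.1662]
ee_rot: [-3.141, 0.002, -3.14]
wrist_force: [-6.3, 1.1, 11.1]
width: 0.0002
finger_force: 6.1
```

Force is rising with hardly any motion at z 0.166, which is not what the button's spring should do. I look before pressing further.

Run:
```python
from h import *
o=get_obs(); print(o['tool_pos'],o['wrist_force'],o['wrist_torque'])
s=snapshot('scene'); w=snapshot('wrist')
b=cv2.resize(s['image'][180:240,220:320],None,fx=5,fy=5,interpolation=cv2.INTER_CUBIC)
cv2.imwrite('pics/c4.png',np.hstack([b,cv2.resize(w['image'][150:250,210:310],(300,300),interpolation=cv2.INTER_CUBIC)]))
```

```text
[ 0.66915707 -0.00640921  0.16616787] [-6.31948854  1.1168507  11.10570473] [0.06750467 1.27699159 0.02937444]
```

View pics/c4.png

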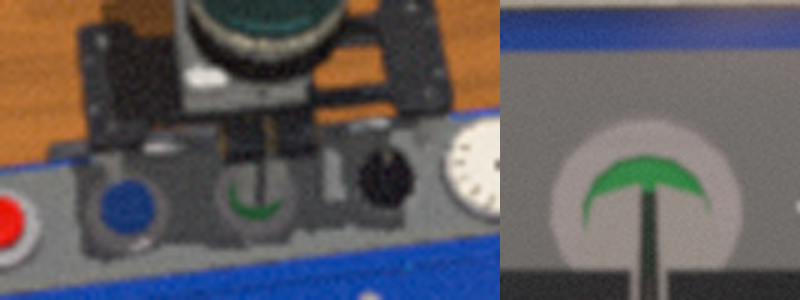

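Run:
```python
from h import *
for n,(x0,y0,x1,y1) in {'wrist':(215,180,300,240),'scene':(258,205,285,230)}.items():
    s=snapshot(n); hsv=cv2.cvtColor(s['image'],cv2.COLOR_BGR2HSV)
    G=[];B=[]
    for v in range(y0,y1):
        for u in range(x0,x1):
            z=s['range_z'][v,u]
            if z<=0: continue
            c,d=ray(s,u,v); p=c+d*z
            h,sa,_=hsv[v,u]
            r=np.hypot(p[0]-.669,p[1]+.007)
            if 45<h<95 and sa>100 and r<.02:G.append(p)
            elif sa<60 and .0165<r<.022 and p[2]<.18: B.append(p)
    G,B=np.array(G),np.array(B)
    print(n,len(G),len(B)); 
    if len(G): print('green med',np.median(G,0),np.percentile(G[:,2],[5,50,95]), G[:,:2].min(0),G[:,:2].max(0))
    if len(B): print('bezel',np.percentile(B[:,2],[5,50,95]))
o=get_obs(); print(o['tool_pos'],o['wrist_force'])
```

```text
wrist 235 861
green med [ 0.65702759 -0.00759136  0.16498283] [0.16375294 0.16498283 0.16605687] [ 0.65318416 -0.01918065] [0.66090114 0.00471636]
bezel [0.16035136 0.16141281 0.16240233]
scene 13 63
green med [ 0.68107195 -0.00785198  0.16358812] [0.16116171 0.16358812 0.16588007] [ 0.67754567 -0.01784065] [0.68424008 0.00101121]
bezel [0.15718034 0.16075303 0.16460078]
[ 0.66918208 -0.006396    0.16617031] [-6.78379401  0.48094338 11.69666855]
```

Depth and pose agree that the button is only about 2.4 mm in, with a sideways load of 6 N on it. I relieve that side load, backing z off a little.

>>> drive_tool(
  commands=[
    [0.02,0,-0.04,0,0,0],
    [0.02,0,0,0,0,0],
    [0,0,0,0,0,0],
  ],
)

```text
time: 12.3
tool_pos: [0.669, -0.0064, 0.1663]
ee_rot: [-3.141, 0.005, -3.14]
wrist_force: [-1.7, 0.6, 6.6]
width: 0.0009
finger_force: 3.5
```

Run:
```python
from h import *
s=snapshot('wrist'); hsv=cv2.cvtColor(s['image'],cv2.COLOR_BGR2HSV)
V,U=np.mgrid[0:384,0:512]; xy=np.stack([(U-s['cx'])/s['fx'],(V-s['cy'])/s['fy']],-1).reshape(-1,1,2).astype(float)
d=cv2.undistortPoints(xy,np.eye(3),np.array([s['k1'],0,0,0.]))[:,0]
z=s['range_z'].reshape(-1,1); pc=np.hstack([d,np.ones_like(z)])*z
R=cv2.Rodrigues(np.array(s['rvec'],float))[0]; P=((pc-np.ravel(s['tvec']))@R).reshape(384,512,3)
ok=s['range_z']>0
for k,y in {'green':-.007,'blue':-.077,'red':-.147}.items():
    r=np.hypot(P[...,0]-.669,P[...,1]-y); 
    a=ok&(r<.013)&(hsv[...,1]>90)&(P[...,2]<.175); b=ok&(r>.0165)&(r<.022)&(P[...,2]<.175)&(hsv[...,1]<60)
    c=ok&(r>.026)&(r<.033)&(P[...,2]<.175)
    print(k,a.sum(),np.median(P[a][:,2]) if a.any() else 0,'bezel',b.sum(),np.median(P[b][:,2]) if b.any() else 0,'strip',np.median(P[c][:,2]) if c.any() else 0)
# lowest finger points near tool
f=ok&(abs(P[...,0]-.669)<.03)&(abs(P[...,1]+.007)<.04)&(P[...,2]>.168)&(P[...,2]<.19)
Q=P[f]; print('finger',f.sum(),Q.min(0),Q.max(0))
for lo in (.168,.172,.176,.18,.184): 
    q=Q[(Q[:,2]>=lo)&(Q[:,2]<lo+.004)]; print(lo,len(q), q.min(0)[:2].round(4) if len(q) else '',q.max(0)[:2].round(4) if len(q) else '')
print(get_obs()['tool_pos'],get_obs()['wrist_force'])
```

```text
green 77 0.16535181451329733 bezel 852 0.16143529591075478 strip 0.15095674519182806
blue 1085 0.17145281370820098 bezel 1037 0.16143409361635067 strip 0.15101353150673064
red 1033 0.1715224190977253 bezel 980 0.16138899139998858 strip 0.15107214048264123
finger 416 [ 0.65780093 -0.01880246  0.16804272] [0.66021575 0.00569005 0.18999576]
0.168 43 [ 0.6579 -0.0148] [0.6602 0.0016]
0.172 66 [ 0.6579 -0.0186] [0.66   0.0053]
0.176 79 [ 0.6579 -0.0184] [0.6602 0.0057]
0.18 87 [ 0.6579 -0.0188] [0.6602 0.0054]
0.184 88 [ 0.6578 -0.0185] [0.66   0.0052]
[ 0.66902449 -0.00641909  0.1662624 ] [-1.69058051  0.85145371  7.83946181]
```

Green's top is 6.1 mm below the blue and red tops in the same depth image. The buttons simply stand a few mm higher than stated, so green is fully in on its hard stop at about 8 N. I withdraw straight up, then back.

>>> drive_tool(
  commands=[
    [0,0,-0.1,0,0,0],
    [0,0,-0.2,0,0,0],
    [0,0,-0.4,0,0,0],
    [0,0,-0.6,0,0,0],
    [0,0,-0.6,0,0,0],
    [0,0,-0.4,0,0,0],
    [0.4,0,0,0,0,0],
    [0.7,0,0,0,0,0],
    [0.8,0,0,0,0,0],
    [0.8,0,0,0,0,0],
    [0.7,0,0,0,0,0],
    [0.4,0,0,0,0,0],
    [0,0,0,0,0,0],
    [0,0,0,0,0,0],
  ],
)

```text
time: 14.1
tool_pos: [0.5164, -0.0067, 0.2557]
ee_rot: [3.142, 0.0, -3.14]
wrist_force: [-0.1, -0.2, -0.6]
width: 0.0004
finger_force: 0.0
```

Run:
```python
from h import *
o=get_obs(); print(o['tool_pos'],o['wrist_force'])
s=snapshot('scene'); hsv=cv2.cvtColor(s['image'],cv2.COLOR_BGR2HSV)
for k,(u,v) in {'g':(271,218),'b':(245,221),'r':(219,224)}.items():
    L=[]
    for j in range(v-3,v+4):
        for i in range(u-3,u+4):
            c,d=ray(s,i,j); z=s['range_z'][j,i]
            if z>0: L.append((c+d*z)[2])
    print(k,np.median(L))
cv2.imwrite('pics/c5.png',cv2.resize(s['image'][130:290,130:390],None,fx=3,fy=3))
```

```text
[ 0.51643856 -0.0067076   0.25574134] [-0.13944939 -0.20281072 -0.63827398]
g 0.17119914921802537
b 0.1711373307479922
r 0.17047450618288518
```

View pics/c5.png

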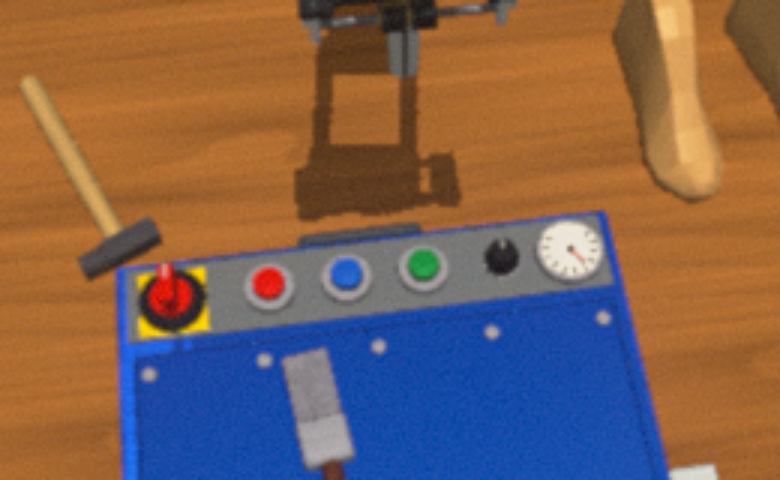

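Green is back up, level with blue and red (0.171). The bed is home, with the handle near the casing at (360,236), and the arm is clear.

```bash
python3 -c "from bench import close_job; print(close_job())"
```

```text
the job is handed in; nothing more can be done
None
```

I pushed the bed home against its stop, pressed the green start button all the way in (it sprang back), withdrew the arm clear, and handed the job in at about 14 s.

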